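# Set a brass blank on the sawing ledge

### The job

Using only the fingertips or the outside of the fingers, push the brass blank flush up against the aluminium fence of the dark wooden sawing ledge and along it, until its end overhangs the filings tray and the scribed black line lies right above the edge of the ledge. Never lift, tip or drop the blank, leave everything else on the bench where it is, and finish with the hand clear.

Things in the scene. Friction and masses are not known exactly. Their poses are not given: they have to be found in the camera images.
- ledge: Fixed dark wooden sawing ledge, 140 mm (x) by 400 mm (y), flat top 45 mm above the bench. Origin: centre of its underside. +y points along it to the free end, below which an open filings tray (130 by 110 by 14 mm high) lies on the bench. Along its far (+x) side runs an aluminium fence, 14 mm wide, 12 mm above the ledge top; its guiding face is at x = +56 mm and looks to -x
- ledge_end (a point): Point on the upper edge of the ledge's free end: 200 mm along +y, 21 mm along +x and 45 mm above the ledge's origin (axes as the ledge). When the blank is set right, the middle of its scribed line lies above this point
- blank: Loose flat brass blank, 70 (x) by 130 (y) by 5 mm, 0.25 to 0.5 kg, lying on the ledge, its long side a few degrees off the ledge's y and 15 to 40 mm from the fence. Origin: centre of its underside; +y points to the ledge's free end. Flush with the fence its origin is at x = +21 mm of the ledge and its axes are parallel to the ledge's. It slides with ordinary friction and stays put
- blank_line (a point): Middle of the black line scribed across the top of the blank, 20 mm along +y from its origin, 5 mm above its underside; the line runs along the blank's x, 45 mm from its leading end (so that 45 mm overhang when the line is above the ledge's end)
- weight: Bystander: loose round steel weight with a knob, 32 mm across, 38 mm high, on the ledge top near the end away from the tray (165 to 180 mm from the ledge's middle). Origin: centre of its underside
- punches: Bystander: round dark stand of steel ball punches, 84 mm across, 105 mm high, on the bench to the right of the ledge. Origin: centre of its underside
- mallet: Bystander: small mallet with black and yellow faces, 100 mm head along its x, handle 180 mm along its -y, 32 mm high, lying on the bench to the right. Origin: below the middle of its head, at bench height
- bench_block: Bystander: square steel block 80 by 80 by 24 mm on the bench to the left. Origin: centre of its underside
- copper_blank: Bystander: copper sheet 50 (x) by 80 (y) by 5 mm, lying on the bench beyond the ledge; not the one to push. Origin: centre of its underside
- caliper: Bystander: brass caliper, 150 mm along its x, jaws 50 mm to its -y, 5 mm high, lying on the bench to the left. Origin: middle of its beam, at bench height
- bead_cup: Bystander: small white bowl, 64 mm across, 35 mm high, on the bench beyond the ledge. Origin: centre of its underside
There are look-alikes about, which are no part of the job. What is shaped like the blank but pink is not meant.

How it is judged:
At the end, for the whole second after the job is handed in: The blank lies flat and still on the ledge, its far side within 4 mm of the fence and within 0.05 rad of parallel to it, and the middle of its scribed line is within 5 mm of being right above the edge of the ledge's free end (y of blank_line in the frame of ledge between 0.195 and 0.205 m and x of blank_line in the frame of ledge between 0.017 and 0.025 m and angle between the y axis of blank and the y axis of ledge, either way round below 0.05 rad and z of blank in the frame of ledge between 0.042 and 0.049 m and angle between blank's own z axis and vertical below 0.05 rad and linear speed of blank below 0.01 m/s); the robot touches nothing.
It fails at once if the blank is lifted more than 10 mm off the ledge top (z of blank in the frame of ledge above 0.055 m).
It fails at once if the blank is tipped by more than 0.2 rad, or drops off the ledge (angle between blank's own z axis and vertical above 0.2 rad or z of blank in the frame of ledge below 0.03 m).
It fails at once if any bystander is moved by more than 15 mm (distance of any of weight, punches, mallet, bench_block, copper_blank, caliper, bead_cup from where it was at the start of the episode above 0.015 m).
It also fails if it takes over 61 s, if anything falls off the work surface, if the arm or the gripper's body presses on something with over 40 N, if the wrist force passes 120 N, or if a joint passes its speed limit or range.

### The arm

A 6-joint arm with a two-finger parallel gripper is mounted at the origin on the work surface. World frame = base frame: x ahead of the robot, y to its left, z up, the work surface at z = 0. Lengths are in m, angles in rad, forces in N, time in s.
With the tool pointing down it reaches from about 0.375 to 0.9 m from the base axis. Payload 3.1 kg.
Tool frame: the origin (TCP) lies midway between the tips of the shut fingers; the grasp point (between the pads) lies 19 mm behind it; z points along the fingers, y is the direction in which the jaws open and shut (so a half turn about z gives the same grasp; the last joint's range is limited). The gripper opens to 87 mm and grips with 3 to 60 N. Pads are 19 mm wide; open, the fingers measure 117 mm over their backs; the gripper's body (75 mm by 190 mm) begins 51 mm behind the grasp point.
Start: joints at [-1.349, 0.527, 1.433, -0, 1.181, -0.178], TCP at [0.243, -0.576, 0.223] pointing down, gripper open.
Joint ranges: [-3.08, 3.08], [-0.75, 2.2], [0.22, 2.44], [-1.43, 4.57], [0, 2.65], [-2.85, 2.85]. Speed limits (rad/s): [2.79, 2.79, 3.14, 3.14, 3.14, 3.14].

### API

Orientations are given as a unit quaternion [x, y, z, w].
In Python, from rig import * gives the robot as it stands.
- The arm moves only by the tool play_rows, never from a script. Its argument "commands" is a list of rows, each an object of numbers: "gripper": the gripper's target within -1 to 1 (shut at 1, half-way at 0, fully open at -1); "x", "y", "z": the shift along the world's x, y, z in mm; "spin": the turn about the world's z in rad. In form: [{"gripper": .., "x": .., "y": .., "z": .., "spin": ..}, ...]. A call has 1 to 10 rows; each row is the pose to reach, as a shift and turn from the pose measured when the call began; what a row does not reach only later rows make up. A row lasts 1/10 s, in which the tool goes at most 50 mm and 8.59 degrees, less where a joint would pass 70% of its speed; a pose out of reach is approached as far as the arm can. A call with a gripper value outside its range is refused whole. The fingers move at their own pace and stop on an object; "newtons" is the grip in N (left out, the last holds). Time passes only in rows, so rows that repeat a pose let the fingers close. It gives the time, the measured TCP pose, the force and the opening at its end, in the units of the state.
- read_state(): the state, without advancing time (a new reading comes with each control period).
- capture(name): name is "scene" or "top"; returns a dict with "frame" (420x560x3 uint8, red, green, blue), "fx", "fy", "cx", "cy" (pixels), "distortion" ([k1, k2, p1, p2, k3] as OpenCV has them; the pictures are not rectified), "R" (3x3) and "t" (3): a world point X has camera coordinates R X + t. Camera axes: x right, y down, z forward; pixel columns grow to the right and rows downward; lengths in m; the calibration is good to about 2 mm. A picture is of the moment at which its call begins. There is no depth.
- sign_off(): hands the job in, once; it reports no verdict.
The state is a dict: "time": time; "joints": joint angles; "joint_vel": joint speeds; "effort": joint torques, N m; "eef_pos": TCP position; "tool_rot": TCP orientation; "ft_force": force on the tool from outside, world axes, zero at the start; "ft_torque": the same for the moment, N m; "gripper_width": opening from 0.0 (shut) to 1.0 (fully open).
Only numpy, scipy, OpenCV 4.12 (cv2) and the standard library are available. Lean on these libraries where they do the work, as an engineer would, in place of code of your own. Each camera call takes 0.05 s, during which the arm holds its last target.

## Working session

There is one attempt and no reset: what is moved stays moved. The work goes in short steps, Python scripts to look and compute and a tool call to move; the robot and the scene stay as the last step left them, time stands still between calls to the robot, and variables do not carry over. Pictures are saved under pics/ and viewed, and the job is handed in when it is done.

Besides the shell and the picture viewer there is one more tool, called after ">>>" as a command line: name --argument value ..., lists and objects as JSON in quotes. play_rows: Moves the arm, as the interface text tells. Its arguments: {"type":"object","properties":{"commands":{"type":"array"},"newtons":{"type":"number"}},"required":["commands"]}

```bash
mkdir -p pics; ls
cat > h.py <<'E'
from rig import *
import numpy as np, cv2, json
def cap(n,f):
    c=capture(n); cv2.imwrite(f'pics/{f}.png',c['frame'][:,:,::-1]); return c
def K(c): return np.array([[c['fx'],0,c['cx']],[0,c['fy'],c['cy']],[0,0,1.]])
def ray(c,px,z):
    p=cv2.undistortPoints(np.array(px,float).reshape(-1,1,2),K(c),np.array(c['distortion'],float)).reshape(-1,2)
    R=np.array(c['R']);t=np.array(c['t']); C=-R.T@t
    d=np.c_[p,np.ones(len(p))]@R
    s=(z-C[2])/d[:,2]
    return C+d*s[:,None]
def proj(c,X):
    r,_=cv2.Rodrigues(np.array(c['R'],float))
    return cv2.projectPoints(np.array(X,float).reshape(-1,1,3),r,np.array(c['t'],float),K(c),np.array(c['distortion'],float))[0].reshape(-1,2)
E
python3 - <<'E'
from h import *
for n in('scene','top'):
    c=cap(n,n+'0'); print(n,-np.array(c['R']).T@np.array(c['t']),c['fx'])
    np.save(n+'0.npy',c,allow_pickle=True)
s=read_state();print(s)
E
```

```text
pics
scene [ 1.3716967  -0.49119332  0.95866676] 475.68425677677385
top [0.42889994 0.00945467 1.52537024] 494.1485530350008
{'time': 0.1, 'joints': array([-1.34952675e+00,  5.28354142e-01,  1.43377050e+00, -2.71850984e-05,
        1.18137317e+00, -1.78480376e-01]), 'joint_vel': array([-0.00052608, -0.00351187, -0.0036419 , -0.00097617,  0.00088977,
       -0.00022306]), 'effort': array([-2.29868619e-04, -4.40985274e+01, -1.77151126e+01,  6.35863189e-02,
        5.34453092e-02, -6.21882032e-05]), 'eef_pos': array([ 0.24312886, -0.57506661,  0.22168235]), 'tool_rot': array([ 9.80089937e-01,  1.98551778e-01, -3.29454679e-05, -9.52088484e-04]), 'ft_force': array([-0.40438605,  0.42800675, -0.39761032]), 'ft_torque': array([-0.00837004, -0.00379733, -0.01366592]), 'gripper_width': 0.9994576297330263}
```

View pics/scene0.png

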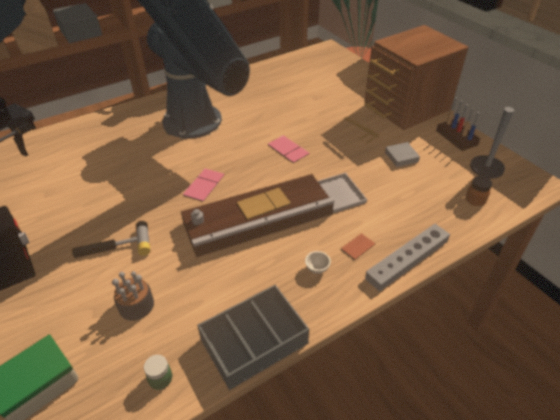

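View pics/top0.png

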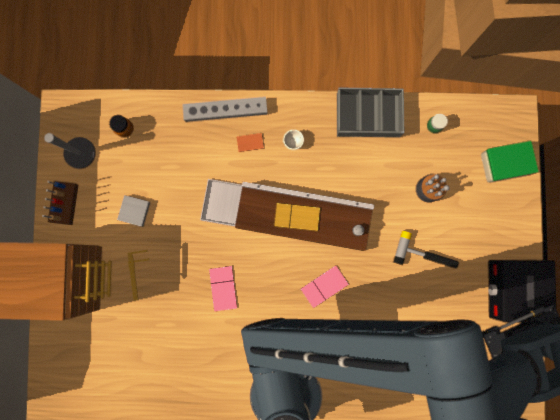

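The brass blank is at top (298,217) and scene (264,203). It lies on the dark ledge, with the fence on the far side and the tray to the left at (222,202). Possible mix-ups are the pink sheets at top (223,288) and (326,286), and the copper sheet at (250,142). I choose the yellow brass one on the ledge and will check it in a crop.

Run:
```python
from h import *
c=np.load('top0.npy',allow_pickle=True).item()
f=c['frame'][:,:,::-1]
cr=f[170:260,195:385]; cv2.imwrite('pics/crop0.png',cv2.resize(cr,None,fx=4,fy=4,interpolation=cv2.INTER_CUBIC))
c=np.load('scene0.npy',allow_pickle=True).item()
cr=c['frame'][170:255,175:370,::-1]; cv2.imwrite('pics/crop1.png',cv2.resize(cr,None,fx=4,fy=4,interpolation=cv2.INTER_CUBIC))
```

```text
(no output)
```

View pics/crop0.png

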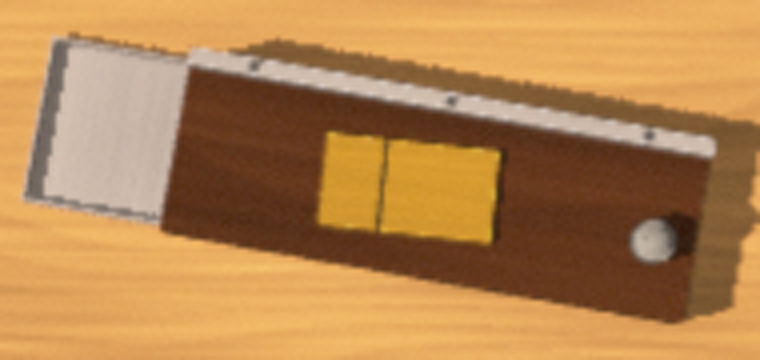

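View pics/crop1.png

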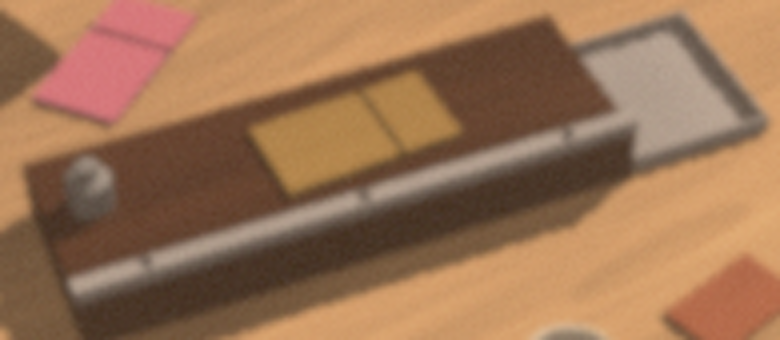

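The crops confirm the choice: a yellow sheet with the black line nearer the tray, its line at crop0 (382,187).

```bash
cat >> h.py <<'E'
def ledge(c,box):
    x0,y0,x1,y1=box
    h=cv2.cvtColor(cv2.resize(c['frame'][y0:y1,x0:x1],None,fx=4,fy=4,interpolation=cv2.INTER_CUBIC),cv2.COLOR_RGB2HSV)
    return h
def blank_px(c,box,lo,hi):
    x0,y0,x1,y1=box
    h=ledge(c,box); m=cv2.inRange(h,lo,hi)
    m=cv2.morphologyEx(m,cv2.MORPH_CLOSE,np.ones((9,9)))
    cs,_=cv2.findContours(m,cv2.RETR_EXTERNAL,cv2.CHAIN_APPROX_NONE)
    k=max(cs,key=cv2.contourArea)
    return k.reshape(-1,2)/4.+np.array([x0,y0])-0.375, m
E
python3 - <<'E'
from h import *
c=np.load('top0.npy',allow_pickle=True).item()
b=(195,170,385,260); h=ledge(c,b)
for n,(u,v) in dict(blank=(440,190),blank2=(350,180),wood=(250,180),wood2=(560,250),fence=(450,102),bench=(100,300),tray=(110,130),shadow=(740,150)).items(): print(n,h[v,u])
c1=np.load('scene0.npy',allow_pickle=True).item()
h=ledge(c1,(175,170,370,255))
for n,(u,v) in dict(blank=(330,130),blank2=(420,110),wood=(200,180),wood2=(500,60),fence=(450,170)).items(): print('s',n,h[v,u])
# ledge corners by hand from crop, at z=.045 / fence
cp=lambda u,v:(195+u/4-.375,170+v/4-.375)
P=ray(c,[cp(163,230),cp(672,321)],.045);print('near corners',P,P[0]-P[1],np.linalg.norm(P[0]-P[1]))
P2=ray(c,[cp(189,50),cp(715,138)],.057);print('fence far',P2,np.linalg.norm(P2[0]-P2[1]))
for Q in(P,P2): d=Q[0]-Q[1];print('ang of y',np.arctan2(-d[0],d[1]))
E
```

```text
blank [ 19 202 210]
blank2 [ 19 201 209]
wood [ 11 181  96]
wood2 [ 12 190  98]
fence [  9  36 113]
bench [ 16 152 227]
tray [ 14  44 203]
shadow [ 15 152 131]
s blank [ 17 146 177]
s blank2 [ 17 143 177]
s wood [ 12 133  96]
s wood2 [ 12 131  97]
s fence [ 13  49 177]
near corners [[ 0.50761829  0.15467645  0.045     ]
 [ 0.44350287 -0.22730913  0.045     ]] [0.06411542 0.38198558 0.        ] 0.3873290193308431
fence far [[ 0.64227708  0.13653863  0.057     ]
 [ 0.58024909 -0.25790062  0.057     ]] 0.39928659782142584
ang of y -0.166297623901533
ang of y -0.15597874733302308
```

```bash
cat >> h.py <<'E'
TB=(195,170,385,260)
def edges(v,thr):  # subpixel crossings
    s=np.where((v[:-1]<thr)!=(v[1:]<thr))[0]
    return [(i+(thr-v[i])/(v[i+1]-v[i]), v[i+1]>v[i]) for i in s]
def measure(c, verbose=True):
    """ledge pose (origin xy, yaw) and blank pose from top image"""
    h=ledge(c,TB); V=cv2.GaussianBlur(h[:,:,2],(0,0),1.5).astype(float); S=h[:,:,1].astype(float)
    px=lambda u,v:(TB[0]+u/4-.375,TB[1]+v/4-.375)
    near=[];fen=[];far=[]
    for u in range(200,660,6):
        vc=int(230+(u-163)*.179)  # expected near edge
        e=[x for x,up in edges(V[vc-25:vc+25,u],150) if up]
        if e: near.append(px(u,vc-25+e[0]))
        vf=int(52+(u-189)*.167)
        s=S[vf-20:vf+35,u]
        dn=[x for x,up in edges(s,100) if not up]; upx=[x for x,up in edges(s,100) if up]
        if dn: far.append(px(u,vf-20+dn[0]))
        if upx: fen.append(px(u,vf-20+upx[-1]))
    end=[]
    for v in range(90,215,4):
        uc=int(189-(v-50)*.144)
        e=[x for x,up in edges(V[v,uc-20:uc+20],150) if not up]
        if e: end.append(px(uc-20+e[0],v))
    return near,far,fen,end
def fit(P):
    for _ in range(4):
        vx,vy,x,y=cv2.fitLine(P[:,:2].astype(np.float32),cv2.DIST_HUBER,0,.001,.001).ravel()
        r=(P[:,0]-x)*-vy+(P[:,1]-y)*vx
        P=P[abs(r)<max(2.5*np.std(r),.0005)]
    return np.array([x,y]),np.array([vx,vy]),np.std(r),len(P)
E
python3 - <<'E'
from h import *
c=np.load('top0.npy',allow_pickle=True).item()
n,fa,fe,en=measure(c)
for nm,p,z in(('near',n,.045),('far',fa,.057),('fence',fe,.057),('end',en,.045)):
    o,d,s,k=fit(ray(c,p,z)); 
    if nm=='end': d=d*np.sign(d[0]); yaw=np.arctan2(d[1],d[0]); 
    else: d=d*np.sign(d[1]); yaw=np.arctan2(-d[0],d[1])
    ex=np.array([np.cos(-.160),np.sin(-.160)]);ey=np.array([-ex[1],ex[0]])
    print(nm,'yaw',yaw,'o.ex',o@ex,'o.ey',o@ey,s,k)
k,m=blank_px(c,TB,(16,150,150),(24,255,255))
P=ray(c,k,.05)[:,:2]
r=cv2.minAreaRect((P*1000).astype(np.float32));print(r, cv2.boxPoints(r)); cv2.imwrite('pics/m.png',m)
print(ray(c,[(195+386/4-.375,170+140/4-.375),(195+379/4-.375,170+232/4-.375)],.05))
E
```

```text
near yaw -0.16661045 o.ex 0.4738488862163714 o.ey 0.06118683155216441 0.0003068668330963117 76
far yaw -0.16362295 o.ex 0.615843468712678 o.ey 0.03370423411985205 0.000352221924522617 74
fence yaw -0.16414149 o.ex 0.5984896108268636 o.ey 0.10321882251124963 0.00019208968983342492 77
end yaw -0.16919258 o.ex 0.5420778527530912 o.ey 0.23667335077392598 0.00021339370806803463 32
((547.9407348632812, -7.478302001953125), (270.4786071777344, 574.0149536132812), 0.6209048628807068) [[ 409.59918  278.04678]
 [ 415.81952 -295.93448]
 [ 686.2823  -293.0034 ]
 [ 680.06195  280.97787]]
[[ 0.57674631 -0.0118899   0.05      ]
 [ 0.507618   -0.00731643  0.05      ]]
```

View pics/m.png

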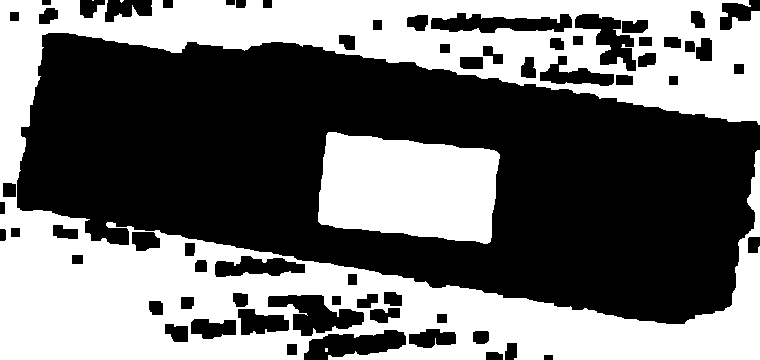

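```bash
cat >> h.py <<'E'
YAW=-.165
EX=np.array([np.cos(YAW),np.sin(YAW)]);EY=np.array([-EX[1],EX[0]])
def blank(c):
    h=ledge(c,TB); m=cv2.inRange(h,(16,150,130),(24,255,255))
    m=cv2.morphologyEx(m,cv2.MORPH_CLOSE,np.ones((9,9)))
    cs,_=cv2.findContours(m,cv2.RETR_LIST,cv2.CHAIN_APPROX_NONE)
    k=[x for x in cs if 9000<cv2.contourArea(x)<19000]
    k=k[0].reshape(-1,2)/4.+np.array(TB[:2])-.375
    P=ray(c,k,.05)[:,:2]
    (cx,cy),(w,hh),a=cv2.minAreaRect((P*1000).astype(np.float32))
    return np.array([cx,cy])/1000,w,hh,a,P
E
python3 - <<'E'
from h import *
c=np.load('top0.npy',allow_pickle=True).item()
n,fa,fe,en=measure(c)
for nm,p,z in(('near',n,.045),('far',fa,.057),('fence',fe,.057),('end',en,.045)):
    o,d,s,k=fit(ray(c,p,z)); print(nm,'L',o@EX,o@EY)
ctr,w,h,a,P=blank(c);print(ctr,w,h,a,'in L',ctr@EX,ctr@EY)
c1=np.load('scene0.npy',allow_pickle=True).item()
# scene check: hand corners
cp=lambda u,v:(175+u/4-.375,170+v/4-.375)
for nm,u,v,z in(('near/end corner',552,17,.045),('near/start',25,168,.045),('fence top inner end',612,113,.057),('blank a',249,129,.05),('b',417,70,.05),('c',461,131,.05),('d',290,195,.05),('line',366,92,.05),('line',405,153,.05)):
    q=ray(c1,[cp(u,v)],z)[0,:2]; print(nm,q,q@EX,q@EY)
E
```

```text
near L 0.4735370302345967 0.06355530127760582
far L 0.6156672502169281 0.036783017331310425
fence L 0.5979660377601472 0.10620996786427257
end L 0.5408877149708674 0.23938077033369565
[ 0.54120081 -0.02836751] 132.57452392578125 73.02545928955078 84.45980072021484 in L 0.5385098379379071 0.06091126334215525
near/end corner [0.51083495 0.1579046 ] 0.47796077044785334 0.23966582715103965
near/start [ 0.4458124  -0.23520848] 0.47839107884632665 -0.15878823352719584
fence top inner end [0.62819602 0.12532264] 0.5990795506441745 0.226803208397802
blank a [ 0.4996012  -0.09024871] 0.5076393554208478 -0.006962327294240682
b [0.51100058 0.03999338] 0.4974913492147498 0.12338323798200368
c [0.58072139 0.0319734 ] 0.5675825323039505 0.126923993334957
d [ 0.57062062 -0.09776576] 0.5789289043458212 -0.0027121703810743386
line [ 0.51112132 -0.00261228] 0.5046085261186489 0.08137606920787173
line [ 0.57820219 -0.01198914] 0.5723184964128176 0.08314475439516282
```

>>> play_rows --commands '[{"gripper":-1,"x":40,"y":55,"z":0,"spin":0},{"gripper":-1,"x":60,"y":95,"z":0,"spin":0},{"gripper":-1,"x":80,"y":140,"z":0,"spin":-0.1},{"gripper":-1,"x":95,"y":185,"z":0,"spin":-0.2},{"gripper":-1,"x":110,"y":230,"z":0,"spin":-0.3},{"gripper":-1,"x":130,"y":275,"z":0,"spin":-0.4},{"gripper":-1,"x":150,"y":320,"z":0,"spin":-0.5},{"gripper":-1,"x":165,"y":365,"z":0,"spin":-0.565},{"gripper":-1,"x":180,"y":410,"z":0,"spin":-0.565},{"gripper":-1,"x":200,"y":455,"z":0,"spin":-0.565}]'

```text
time: 1.1
eef_pos: [0.4427, -0.1177, 0.2215]
tool_rot: [0.997, -0.083, -0.0, -0.001]
ft_force: [1.2, 0.0, -0.4]
gripper_width: 0.998
```

>>> play_rows --commands '[{"gripper":-1,"x":15,"y":40,"z":0,"spin":0},{"gripper":-1,"x":30,"y":80,"z":0,"spin":0},{"gripper":-1,"x":36,"y":100,"z":-20,"spin":0},{"gripper":-1,"x":36,"y":100,"z":-60,"spin":0},{"gripper":-1,"x":36,"y":100,"z":-95,"spin":0},{"gripper":-1,"x":36,"y":100,"z":-125,"spin":0},{"gripper":-1,"x":36,"y":100,"z":-145,"spin":0},{"gripper":-1,"x":36,"y":100,"z":-155,"spin":0},{"gripper":-1,"x":36,"y":100,"z":-155,"spin":0}]'

```text
time: 2.0
eef_pos: [0.4779, -0.0175, 0.0653]
tool_rot: [0.997, -0.083, -0.002, -0.001]
ft_force: [0.0, -0.0, 0.7]
gripper_width: 1.0
```

Run:
```python
from h import *
c1=cap('scene','s1')
cv2.imwrite('pics/s1c.png',cv2.resize(c1['frame'][120:260,165:375,::-1],None,fx=3.5,fy=3.5,interpolation=cv2.INTER_CUBIC))
s=read_state();p=s['eef_pos'];print(p,p[:2]@EX,p[:2]@EY,s['ft_force'],s['tool_rot'])
```

```text
[ 0.47862765 -0.01774547  0.06629131] 0.4750418332418229 0.06111124797659171 [-0.73445737 -0.26373035  0.07279634] [ 9.96568596e-01 -8.27582818e-02 -7.15424373e-04 -1.26000041e-03]
```

View pics/s1c.png

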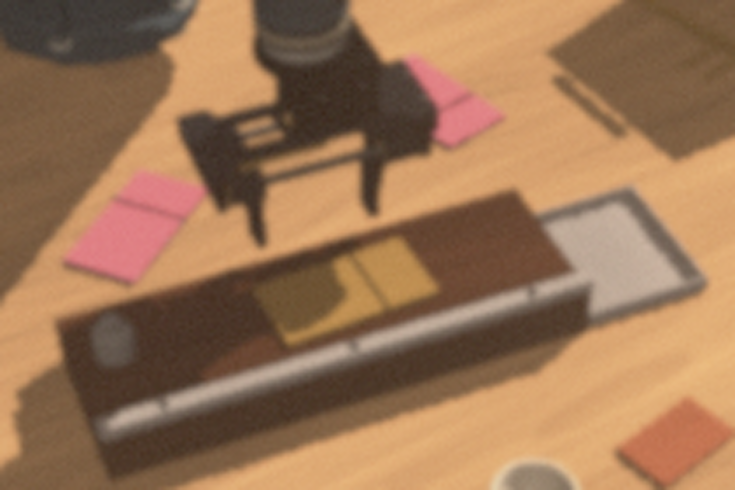

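The hand stands over the near edge of the ledge, with both fingertips facing the blank's long side at crop (260,240) and (372,210). Next I lower it.

>>> play_rows --commands '[{"gripper":-1,"x":0,"y":0,"z":-10,"spin":0},{"gripper":-1,"x":0,"y":0,"z":-15,"spin":0},{"gripper":-1,"x":0,"y":0,"z":-17,"spin":0},{"gripper":-1,"x":0,"y":0,"z":-18,"spin":0},{"gripper":-1,"x":0,"y":0,"z":-18,"spin":0}]'

```text
time: 2.55
eef_pos: [0.4787, -0.0178, 0.0484]
tool_rot: [0.997, -0.083, -0.001, -0.001]
ft_force: [-0.5, -0.2, 0.3]
gripper_width: 0.999
```

Run:
```python
from h import *
for i in range(4):
    s=read_state();p=s['eef_pos'];print(p,p[:2]@EX,p[:2]@EY,s['ft_force'])
```

```text
[ 0.47867365 -0.01776154  0.04835516] 0.4750898451012275 0.061102954663321586 [-0.45790689 -0.16501384  0.25923281]
[ 0.47867365 -0.01776154  0.04835516] 0.4750898451012275 0.061102954663321586 [-0.45790689 -0.16501384  0.25923281]
[ 0.47867365 -0.01776154  0.04835516] 0.4750898451012275 0.061102954663321586 [-0.45790689 -0.16501384  0.25923281]
[ 0.47867365 -0.01776154  0.04835516] 0.4750898451012275 0.061102954663321586 [-0.45790689 -0.16501384  0.25923281]
```

>>> play_rows --commands '[{"gripper":-1,"x":4,"y":-0.7,"z":-1.2,"spin":0},{"gripper":-1,"x":8,"y":-1.3,"z":-1.2,"spin":0},{"gripper":-1,"x":12,"y":-2,"z":-1.2,"spin":0},{"gripper":-1,"x":16,"y":-2.6,"z":-1.2,"spin":0},{"gripper":-1,"x":20,"y":-3.3,"z":-1.2,"spin":0},{"gripper":-1,"x":24,"y":-4,"z":-1.2,"spin":0},{"gripper":-1,"x":28,"y":-4.6,"z":-1.2,"spin":0},{"gripper":-1,"x":32,"y":-5.3,"z":-1.2,"spin":0},{"gripper":-1,"x":32,"y":-5.3,"z":-1.2,"spin":0}]'

```text
time: 3.45
eef_pos: [0.5121, -0.0235, 0.0472]
tool_rot: [0.997, -0.083, 0.001, -0.001]
ft_force: [-0.5, 1.1, -0.7]
gripper_width: 0.999
```

Run:
```python
from h import *
c1=cap('scene','s2')
cv2.imwrite('pics/s2c.png',cv2.resize(c1['frame'][140:260,175:365,::-1],None,fx=4,fy=4,interpolation=cv2.INTER_CUBIC))
s=read_state();p=s['eef_pos'];print(p,p[:2]@EX,p[:2]@EY,s['ft_force'],s['tool_rot'])
```

```text
[ 0.51211057 -0.02350005  0.04719884] 0.5090152043863585 0.060934475840824835 [-0.87563084  0.40647898 -0.57449949] [ 9.96564712e-01 -8.28089010e-02  7.05162662e-04 -9.81974373e-04]
```

View pics/s2c.png

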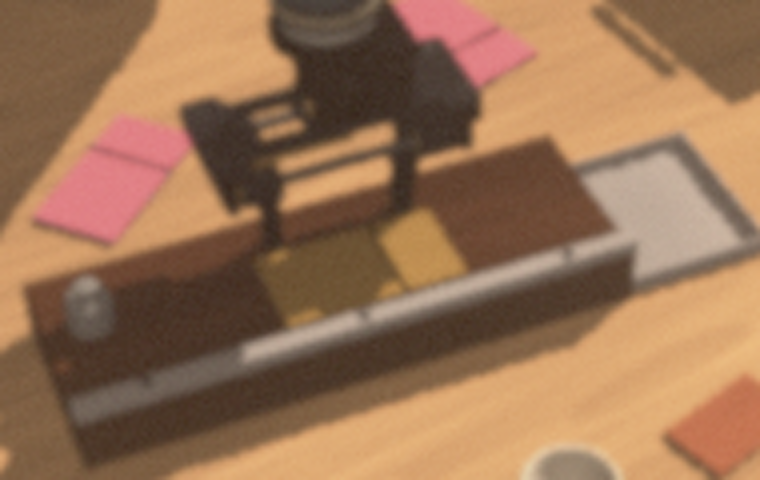

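>>> play_rows --commands '[{"gripper":-1,"x":2,"y":-0.3,"z":0,"spin":0},{"gripper":-1,"x":4,"y":-0.7,"z":0,"spin":0},{"gripper":-1,"x":6,"y":-1,"z":0,"spin":0},{"gripper":-1,"x":8,"y":-1.3,"z":0,"spin":0},{"gripper":-1,"x":9,"y":-1.5,"z":0,"spin":0},{"gripper":-1,"x":10,"y":-1.6,"z":0,"spin":0}]'

```text
time: 4.1
eef_pos: [0.5223, -0.0252, 0.0472]
tool_rot: [0.997, -0.083, 0.001, -0.001]
ft_force: [-3.1, -0.4, 0.7]
gripper_width: 1.001
```

>>> play_rows --commands '[{"gripper":-1,"x":1,"y":-0.2,"z":0,"spin":0},{"gripper":-1,"x":2,"y":-0.3,"z":0,"spin":0},{"gripper":-1,"x":3,"y":-0.5,"z":0,"spin":0}]'

```text
time: 4.4
eef_pos: [0.5234, -0.0253, 0.047]
tool_rot: [0.997, -0.083, -0.001, -0.001]
ft_force: [-7.0, 0.2, 4.2]
gripper_width: 1.0
```

>>> play_rows --commands '[{"gripper":-1,"x":1,"y":-0.2,"z":0,"spin":0},{"gripper":-1,"x":2,"y":-0.3,"z":0,"spin":0},{"gripper":-1,"x":3,"y":-0.5,"z":0,"spin":0}]'

```text
time: 4.7
eef_pos: [0.5234, -0.0253, 0.047]
tool_rot: [0.997, -0.082, -0.005, -0.001]
ft_force: [-8.6, -0.1, 6.4]
gripper_width: 0.996
```

The fingers stopped at the fence with the force rising to 8.6 N and no more movement. I back off and raise the hand.

>>> play_rows --commands '[{"gripper":-1,"x":-5,"y":0.8,"z":0,"spin":0},{"gripper":-1,"x":-15,"y":2.5,"z":0,"spin":0},{"gripper":-1,"x":-20,"y":3.3,"z":20,"spin":0},{"gripper":-1,"x":-20,"y":3.3,"z":60,"spin":0},{"gripper":-1,"x":-20,"y":3.3,"z":100,"spin":0},{"gripper":-1,"x":-20,"y":-30,"z":120,"spin":0},{"gripper":-1,"x":-20,"y":-80,"z":120,"spin":0},{"gripper":-1,"x":-20,"y":-130,"z":120,"spin":0}]'

```text
time: 5.5
eef_pos: [0.5049, -0.1568, 0.1686]
tool_rot: [0.997, -0.081, -0.002, -0.0]
ft_force: [1.3, -0.3, 0.0]
gripper_width: 1.001
```

Run:
```python
from h import *
c1=cap('scene','s3');c=cap('top','t3')
cv2.imwrite('pics/s3c.png',np.vstack([cv2.resize(c1['frame'][170:245,175:365,::-1],None,fx=4,fy=4,interpolation=cv2.INTER_CUBIC),cv2.resize(c['frame'][170:245,195:385,::-1],None,fx=4,fy=4,interpolation=cv2.INTER_CUBIC)]))
s=read_state();p=s['eef_pos'];print(p,p[:2]@EX,p[:2]@EY,s['ft_force'],s['joints'])
```

```text
[ 0.50601186 -0.16227995  0.16806794] 0.525794243621404 -0.07696229943795586 [0.11627595 0.79232551 0.64890429] [-0.51915964  0.47789486  1.72222276 -0.00339789  0.94172813  1.22487029]
```

View pics/s3c.png

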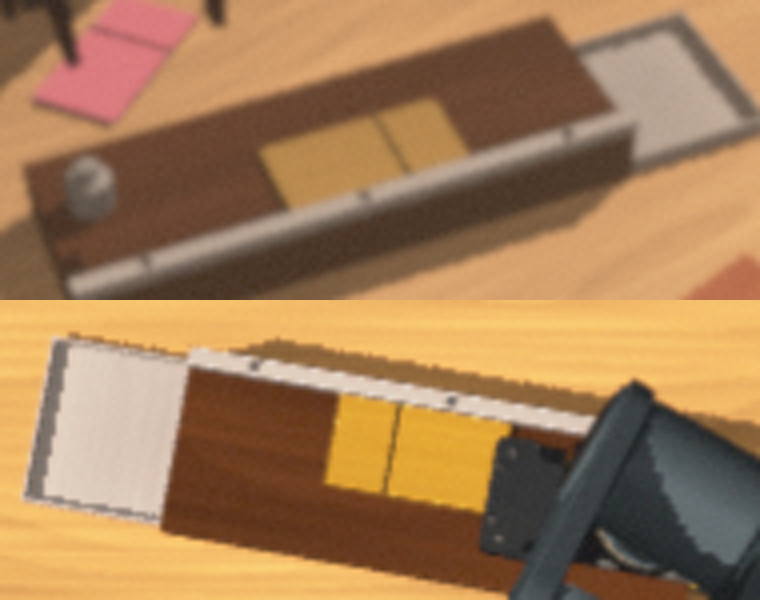

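The blank is flush with the fence in both views. Its line is at about top crop (394,449) and its trailing edge at about (500,470).

```bash
cat >> h.py <<'E'
def lineY(c,ptsL=None,yg=None,x0=.535,x1=.590,span=.03):
    """L-y of dark scribed line: sample gray along L y at several L x, at z=.05"""
    out=[];g=c['frame'].astype(np.float32).mean(2)
    for X in np.linspace(x0,x1,12):
        ys=np.arange(yg-span,yg+span,.0005)
        W=np.array([[*(X*EX+y*EY),.05] for y in ys])
        uv=proj(c,W).astype(np.float32)
        v=cv2.remap(g,uv[:,0],uv[:,1],cv2.INTER_LINEAR)
        bg=np.median(v); w=np.clip(bg-v-.12*bg,0,None); i=np.argmin(v); sl=slice(max(i-8,0),i+9)
        out.append((w[sl]@ys[sl])/max(w[sl].sum(),1e-9))
    return np.round(np.array(out),4)
E
python3 - <<'E'
from h import *
c=capture('top');c1=capture('scene')
print(lineY(c,yg=.078,span=.02));print(lineY(c1,yg=.082,span=.02))
cp=lambda u,v:(195+u/4-.375,170+v/4-.375)
q=ray(c,[cp(394,149),cp(512,125),cp(488,212)],.05)[:,:2];print(q@EX,q@EY)
s=read_state();print(s['eef_pos'],s['tool_rot'])
E
```

```text
Traceback (most recent call last):
  File "h.py", line 76, in lineY
    out.append((w[sl]@ys[sl])/max(w[sl].sum(),1e-9))
                ~~~~~^~~~~~~
ValueError: matmul: Input operand 1 has a mismatch in its core dimension 0, with gufunc signature (n?,k),(k,m?)->(n?,m?) (size 17 is different from 1)
```

```bash
sed -i 's/cv2.INTER_LINEAR)$/cv2.INTER_LINEAR).ravel()/' h.py
python3 - <<'E'
from h import *
c=capture('top');c1=capture('scene')
print(lineY(c,yg=.078,span=.02));print(lineY(c1,yg=.082,span=.02))
cp=lambda u,v:(195+u/4-.375,170+v/4-.375)
q=ray(c,[cp(394,149),cp(512,125),cp(488,212)],.05)[:,:2];print(q@EX,q@EY)
s=read_state();print(s['eef_pos'],s['tool_rot'])
E
```

```text
[0.0777 0.078  0.0778 0.0772 0.0776 0.078  0.0776 0.0774 0.0781 0.0781
 0.0777 0.0778]
[0.0773 0.0781 0.0786 0.0781 0.0774 0.0779 0.078  0.0777 0.0782 0.0778
 0.078  0.0776]
[0.56523737 0.59856296 0.53092036] [ 0.07592063 -0.0081804  -0.00151669]
[ 0.50309872 -0.15445008  0.16673896] [ 0.99659177 -0.08233678 -0.00474229 -0.00173266]
```

>>> play_rows --commands '[{"gripper":0.4,"x":5,"y":3,"z":0,"spin":0.14},{"gripper":0.4,"x":10,"y":6,"z":0,"spin":0.28},{"gripper":0.4,"x":15,"y":9,"z":0,"spin":0.42},{"gripper":0.4,"x":20,"y":12,"z":0,"spin":0.56},{"gripper":0.4,"x":25,"y":15,"z":0,"spin":0.7},{"gripper":0.4,"x":30,"y":18,"z":0,"spin":0.84},{"gripper":0.4,"x":35,"y":21,"z":0,"spin":0.98},{"gripper":0.4,"x":40,"y":24,"z":0,"spin":1.12},{"gripper":0.4,"x":45,"y":26,"z":0,"spin":1.26},{"gripper":0.4,"x":45,"y":26,"z":0,"spin":1.4}]'

```text
time: 6.8
eef_pos: [0.5486, -0.1261, 0.1666]
tool_rot: [0.813, 0.583, -0.004, 0.002]
ft_force: [-0.1, -0.0, 0.4]
gripper_width: 0.31
```

```bash
cat > st.py <<'E'
from h import *
from scipy.spatial.transform import Rotation as R
s=read_state();p=s['eef_pos'];M=R.from_quat(s['tool_rot']).as_matrix()
print(p,'L',p[:2]@EX,p[:2]@EY,'toolx yaw',np.arctan2(M[1,0],M[0,0]),s['ft_force'],s['gripper_width'],s['time'])
E
python3 st.py
```

```text
[ 0.54861823 -0.12607901  0.16655268] L 0.5618758666646926 -0.0342548302802517 toolx yaw 1.2442984343496821 [-0.08754709 -0.01461032  0.43656335] 0.3098365090766452 6.8
```

>>> play_rows --commands '[{"gripper":0.4,"x":0,"y":-3,"z":-20,"spin":0.12},{"gripper":0.4,"x":0,"y":-3,"z":-45,"spin":0.162},{"gripper":0.4,"x":0,"y":-3,"z":-75,"spin":0.162},{"gripper":0.4,"x":0,"y":-3,"z":-95,"spin":0.162},{"gripper":0.4,"x":0,"y":-3,"z":-100,"spin":0.162},{"gripper":0.4,"x":0,"y":-3,"z":-100,"spin":0.162}]'

```text
time: 7.4
eef_pos: [0.5481, -0.1275, 0.0659]
tool_rot: [0.762, 0.647, -0.005, 0.001]
ft_force: [0.1, -0.4, 0.1]
gripper_width: 0.301
```

```bash
python3 st.py
python3 - <<'E'
from h import *
c1=cap('scene','s4')
cv2.imwrite('pics/s4c.png',cv2.resize(c1['frame'][120:255,175:365,::-1],None,fx=4,fy=4,interpolation=cv2.INTER_CUBIC))
E
```

```text
[ 0.54814166 -0.1275283   0.06588281] L 0.5616438156011071 -0.0357627118855982 toolx yaw 1.4082226355692367 [ 0.09934834 -0.43608695  0.08369866] 0.30110670616464935 7.4
```

View pics/s4c.png

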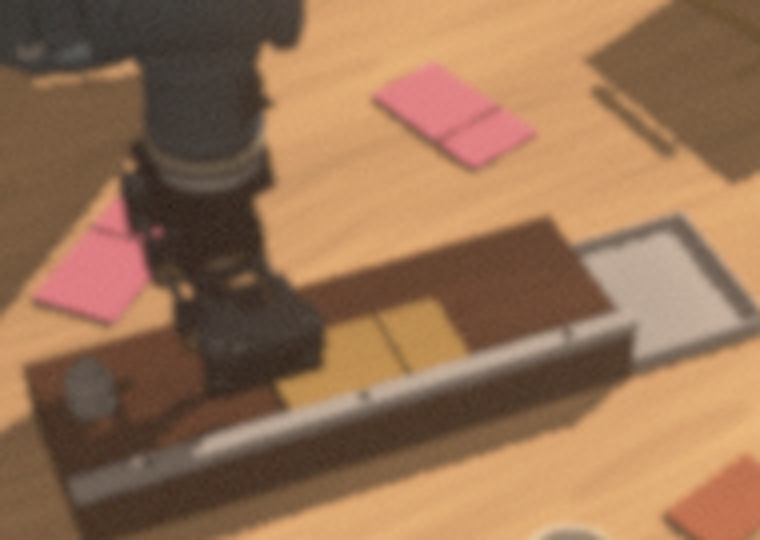

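The hand is behind the blank's trailing end, at crop (280,390), and clear of both the weight at (90,390) and the fence.

>>> play_rows --commands '[{"gripper":0.4,"x":0,"y":0,"z":-8,"spin":0},{"gripper":0.4,"x":0,"y":0,"z":-14,"spin":0},{"gripper":0.4,"x":0,"y":0,"z":-17,"spin":0},{"gripper":0.4,"x":0,"y":0,"z":-18.5,"spin":0},{"gripper":0.4,"x":0,"y":0,"z":-18.5,"spin":0}]'

```text
time: 7.95
eef_pos: [0.5488, -0.1282, 0.0482]
tool_rot: [0.762, 0.647, -0.004, 0.002]
ft_force: [-0.8, -0.6, 0.2]
gripper_width: 0.298
```

```bash
python3 st.py
```

```text
[ 0.54881243 -0.12822699  0.04816612] L 0.5624202367370219 -0.03634173890152647 toolx yaw 1.4075858460015565 [-0.83827014 -0.60597607  0.20185328] 0.2980863540802826 7.95
```

>>> play_rows --commands '[{"gripper":0.4,"x":1,"y":5.9,"z":-1,"spin":0},{"gripper":0.4,"x":2,"y":11.8,"z":-1,"spin":0},{"gripper":0.4,"x":3,"y":17.8,"z":-1,"spin":0},{"gripper":0.4,"x":3.9,"y":23.7,"z":-1,"spin":0},{"gripper":0.4,"x":4.9,"y":29.6,"z":-1,"spin":0},{"gripper":0.4,"x":5.9,"y":35.5,"z":-1,"spin":0},{"gripper":0.4,"x":6.9,"y":41.4,"z":-1,"spin":0},{"gripper":0.4,"x":7.9,"y":47.3,"z":-1,"spin":0},{"gripper":0.4,"x":8.9,"y":53.3,"z":-1,"spin":0},{"gripper":0.4,"x":9.9,"y":59.2,"z":-1,"spin":0}]'

```text
time: 8.95
eef_pos: [0.5588, -0.0686, 0.0472]
tool_rot: [0.762, 0.647, -0.004, 0.002]
ft_force: [-1.3, -2.3, 1.1]
gripper_width: 0.297
```

```bash
python3 st.py
python3 - <<'E'
from h import *
c1=cap('scene','s5')
cv2.imwrite('pics/s5c.png',cv2.resize(c1['frame'][120:255,175:365,::-1],None,fx=4,fy=4,interpolation=cv2.INTER_CUBIC))
E
```

```text
[ 0.55883178 -0.06863434  0.04722688] L 0.5625152744810759 0.024087246694524125 toolx yaw 1.4076012527403776 [-1.31944826 -2.27352117  1.06160452] 0.2970659958973804 8.95
```

View pics/s5c.png

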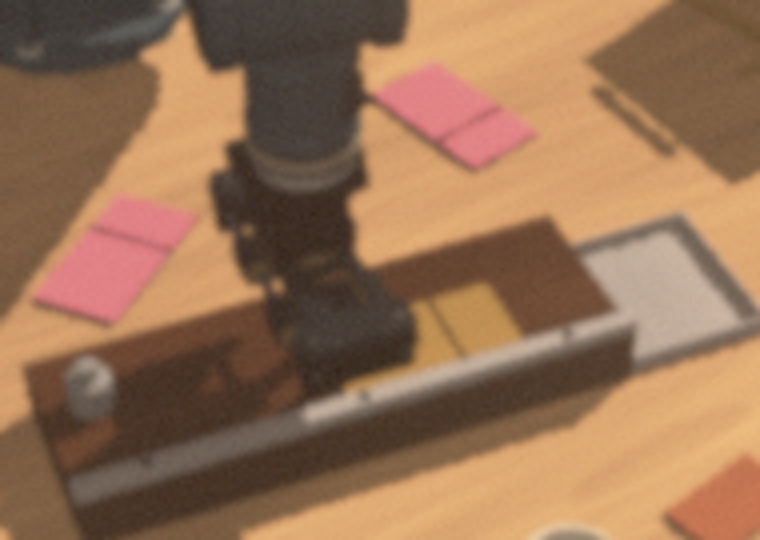

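The blank has slid along the fence and stays flush, with its line at crop (445,325). I keep pushing.

>>> play_rows --commands '[{"gripper":0.4,"x":1.3,"y":7.9,"z":0,"spin":0},{"gripper":0.4,"x":2.6,"y":15.8,"z":0,"spin":0},{"gripper":0.4,"x":3.9,"y":23.7,"z":0,"spin":0},{"gripper":0.4,"x":5.3,"y":31.6,"z":0,"spin":0},{"gripper":0.4,"x":6.6,"y":39.5,"z":0,"spin":0},{"gripper":0.4,"x":7.9,"y":47.3,"z":0,"spin":0},{"gripper":0.4,"x":9.2,"y":55.2,"z":0,"spin":0},{"gripper":0.4,"x":10.5,"y":63.1,"z":0,"spin":0},{"gripper":0.4,"x":11.8,"y":71,"z":0,"spin":0},{"gripper":0.4,"x":13.1,"y":78.9,"z":0,"spin":0}]'

```text
time: 10.0
eef_pos: [0.572, 0.0119, 0.0472]
tool_rot: [0.762, 0.647, -0.004, 0.002]
ft_force: [0.1, -2.7, 0.7]
gripper_width: 0.298
```

```bash
python3 st.py
python3 - <<'E'
from h import *
c1=cap('scene','s6')
cv2.imwrite('pics/s6c.png',cv2.resize(c1['frame'][120:255,195:385,::-1],None,fx=4,fy=4,interpolation=cv2.INTER_CUBIC))
print(lineY(c1,yg=.217,span=.02,x0=.55,x1=.59))
E
```

```text
[0.57204734 0.01194795 0.04720735] L 0.5623155150347042 0.1057457822772878 toolx yaw 1.407912243434215 [ 0.06775341 -2.70011979  0.71967258] 0.2984925144627592 10.0
[0.1988 0.1997 0.1998 0.1996 0.1997 0.1999 0.2    0.1998 0.2003 0.2002
 0.1997 0.1985]
```

View pics/s6c.png

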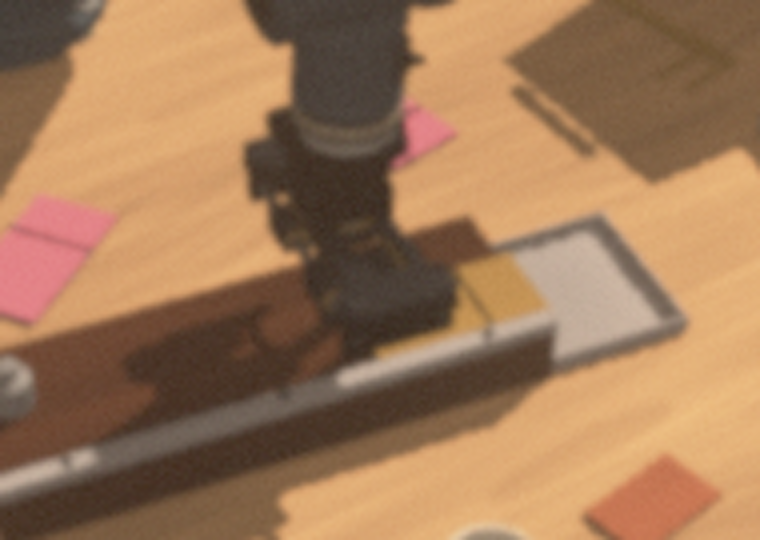

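The leading end now just passes the ledge end, and the line reads L y ≈ 0.200 against an edge of about 0.2394. I push 33 mm more and re-measure.

>>> play_rows --commands '[{"gripper":0.4,"x":0.8,"y":4.9,"z":0,"spin":0},{"gripper":0.4,"x":1.6,"y":9.9,"z":0,"spin":0},{"gripper":0.4,"x":2.5,"y":14.8,"z":0,"spin":0},{"gripper":0.4,"x":3.3,"y":19.7,"z":0,"spin":0},{"gripper":0.4,"x":4.1,"y":24.7,"z":0,"spin":0},{"gripper":0.4,"x":4.8,"y":28.6,"z":0,"spin":0},{"gripper":0.4,"x":5.3,"y":31.6,"z":0,"spin":0},{"gripper":0.4,"x":5.4,"y":32.5,"z":0,"spin":0},{"gripper":0.4,"x":5.4,"y":32.5,"z":0,"spin":0}]'

```text
time: 10.95
eef_pos: [0.5776, 0.0461, 0.0472]
tool_rot: [0.762, 0.647, -0.003, 0.001]
ft_force: [-0.4, -1.4, -0.4]
gripper_width: 0.3
```

```bash
python3 st.py
python3 - <<'E'
from h import *
c1=cap('scene','s7');c=cap('top','t7')
cv2.imwrite('pics/s7c.png',cv2.resize(c1['frame'][155:225,275:375,::-1],None,fx=7,fy=7,interpolation=cv2.INTER_CUBIC))
cv2.imwrite('pics/t7c.png',cv2.resize(c['frame'][170:240,195:295,::-1],None,fx=7,fy=7,interpolation=cv2.INTER_CUBIC))
print(lineY(c1,yg=.2325,span=.012,x0=.55,x1=.585))
print(lineY(c,yg=.2325,span=.012,x0=.55,x1=.585))
E
```

```text
[0.57758865 0.04610376 0.04720486] L 0.562171396511399 0.1403478727004944 toolx yaw 1.4080027195751472 [-0.39433562 -1.40924666 -0.39114343] 0.29956582353382544 10.95
[0.2229 0.2224 0.2225 0.2224 0.2221 0.2211 0.2205 0.     0.2345 0.2353
 0.2344 0.2346]
[0.2205 0.     0.2205 0.2206 0.2206 0.     0.2255 0.2217 0.2224 0.2279
 0.222  0.2257]
```

View pics/s7c.png

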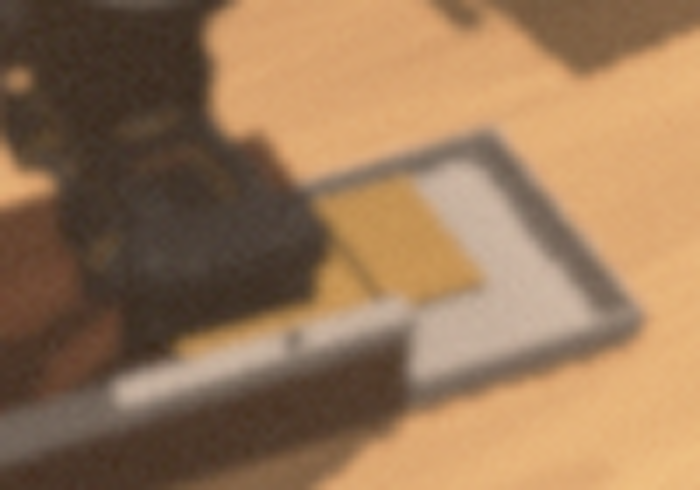

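View pics/t7c.png

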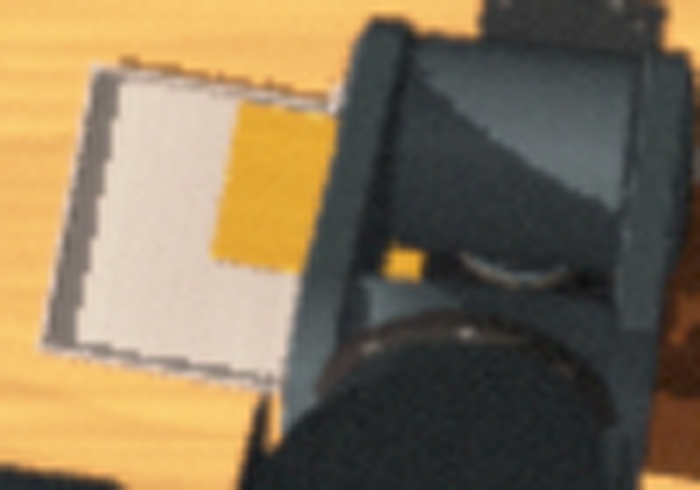

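The line reads about 0.2345, which leaves about 5 mm. I push 4.5 mm more, then back away and check in both views.

>>> play_rows --commands '[{"gripper":0.4,"x":0.3,"y":2,"z":0,"spin":0},{"gripper":0.4,"x":0.6,"y":3.5,"z":0,"spin":0},{"gripper":0.4,"x":0.7,"y":4.4,"z":0,"spin":0},{"gripper":0.4,"x":0.7,"y":4.4,"z":0,"spin":0},{"gripper":0.4,"x":0,"y":-1,"z":0,"spin":0},{"gripper":0.4,"x":-2,"y":-12,"z":0,"spin":0},{"gripper":0.4,"x":-3,"y":-18,"z":20,"spin":0},{"gripper":0.4,"x":-3,"y":-18,"z":60,"spin":0},{"gripper":0.4,"x":-6,"y":-50,"z":90,"spin":0},{"gripper":0.4,"x":-14,"y":-95,"z":100,"spin":0}]'

```text
time: 12.05
eef_pos: [0.566, -0.0491, 0.1506]
tool_rot: [0.761, 0.648, -0.001, 0.004]
ft_force: [0.9, -0.6, -0.3]
gripper_width: 0.302
```

>>> play_rows --commands '[{"gripper":0.4,"x":-20,"y":-45,"z":10,"spin":0},{"gripper":0.4,"x":-40,"y":-90,"z":20,"spin":0},{"gripper":0.4,"x":-60,"y":-130,"z":20,"spin":0},{"gripper":0.4,"x":-60,"y":-130,"z":20,"spin":0}]'

```text
time: 12.45
eef_pos: [0.504, -0.1846, 0.1711]
tool_rot: [0.764, 0.646, -0.001, 0.005]
ft_force: [1.2, 0.4, 0.4]
gripper_width: 0.299
```

```bash
python3 st.py
python3 - <<'E'
from h import *
c1=cap('scene','s8');c=cap('top','t8')
cv2.imwrite('pics/s8c.png',cv2.resize(c1['frame'][155:240,225:375,::-1],None,fx=5,fy=5,interpolation=cv2.INTER_CUBIC))
cv2.imwrite('pics/t8c.png',cv2.resize(c['frame'][170:245,195:345,::-1],None,fx=5,fy=5,interpolation=cv2.INTER_CUBIC))
for k in(c1,c): print(lineY(k,yg=.239,span=.015,x0=.54,x1=.59))
n,fa,fe,en=measure(c)
o,d,s,kk=fit(ray(c,[p for p in en],.045));print('end',o@EX,o@EY,s,kk,np.arctan2(d[1],d[0]))
E
```

```text
[ 0.5040364  -0.18455849  0.17112163] L 0.5275049201068538 -0.0992627254017817 toolx yaw 1.4037738328239593 [1.17120644 0.43744914 0.42884736] 0.29870385960216267 12.45
[0.2391 0.2384 0.239  0.2393 0.2393 0.2389 0.2389 0.2393 0.2395 0.2385
 0.2388 0.    ]
[0.2389 0.2386 0.2386 0.239  0.2393 0.2387 0.2386 0.2391 0.2391 0.239
 0.2388 0.2391]
end 0.5084515746489547 0.23877807796552095 0.00016438104715952087 15 -0.16514918
```

View pics/s8c.png

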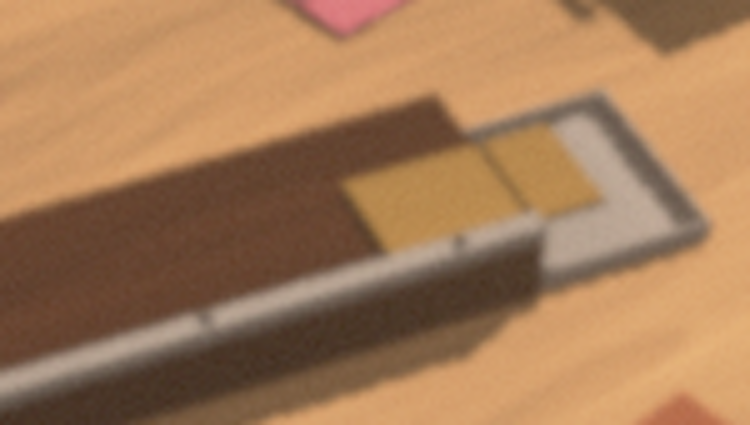

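View pics/t8c.png

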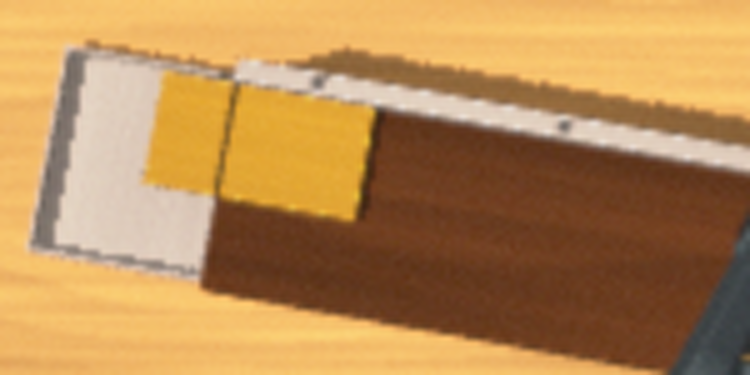

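In both views the line lies on the ledge's end edge (top crop (226,140), scene crop (507,180)) and the far side touches the fence. Now a numeric check of the parallelism and the gap.

Run:
```python
from h import *
c=capture('top')
ctr,w,h,a,P=blank(c);L=np.c_[P@EX,P@EY]
print('centre L',ctr@EX,ctr@EY,w,h,a)
lo=L[:,1].min()
m=(L[:,0]<.545)&(L[:,1]>lo+.015)&(L[:,1]<lo+.115)
o,d,s,k=fit(L[m]);print('near side X',o[0],'angle',d[0]/d[1],s,k)
m=(L[:,0]>.585)&(L[:,1]>lo+.015)&(L[:,1]<lo+.115)
o,d,s,k=fit(L[m]);print('far side X',o[0],'angle',d[0]/d[1],s,k)
n,fa,fe,en=measure(c)
o,d,s,k=fit(ray(c,fa,.057));print('fence far',o@EX)
```

```text
centre L 0.5639180674276786 0.21771548897932236 129.97830200195312 71.14009857177734 80.22514343261719
near side X 0.52950126 angle 0.037450958 0.0008380303251464134 130
far side X 0.59871423 angle 0.0035222478 0.00034010472135645263 129
fence far 0.6156442660541123
```

Run:
```python
from h import *
c0=np.load('top0.npy',allow_pickle=True).item()
for f in('t3','t8'):
    c=dict(c0); c['frame']=cv2.imread(f'pics/{f}.png')[:,:,::-1].copy()
    ylo=-.007 if f=='t3' else .154
    g=c['frame'].astype(np.float32)[:,:,0]
    r=[]
    for y in np.arange(ylo+.012,ylo+.076,.004):
        xs=np.arange(.515,.55,.0005)
        uv=proj(c,[[*(x*EX+y*EY),.05] for x in xs]).astype(np.float32)
        v=cv2.remap(g,uv[:,0],uv[:,1],cv2.INTER_LINEAR).ravel()
        e=[q for q,up in edges(v,(v[:10].mean()+v[-10:].mean())/2) if up]
        r.append((y,xs[0]+.0005*e[0]))
    r=np.array(r);p=np.polyfit(r[:,0],r[:,1],1);print(f,'near X',r[:,1].mean(),'slope',p[0],np.round(r[:,1],4))
```

```text
t3 near X 0.5300945402208017 slope -0.0007074277717873446 [0.53   0.5301 0.5308 0.5303 0.5298 0.5295 0.5305 0.5303 0.5297 0.5297
 0.5303 0.5304 0.5298 0.5296 0.5303 0.5305]
t8 near X 0.5300031116239261 slope 0.0045677863814714515 [0.5301 0.5304 0.5298 0.5294 0.5297 0.5302 0.5299 0.5295 0.5299 0.5305
 0.5302 0.5298 0.5298 0.5305 0.5306 0.5298]
```

The near side sits where it did when pressed against the fence (0.5300 against 0.5301), with a slope of 0.005. The hand is clear at z 0.17, so I hand in.

Run:
```python
from h import *
c1=cap('scene','s9')
a=cv2.imread('pics/scene0.png').astype(int);b=cv2.imread('pics/s9.png').astype(int)
d=(abs(a-b).max(2)>45)
for n,(u,v) in dict(weight=(197,215),punches=(132,295),mallet=(142,236),block=(402,154),copper=(358,246),cup=(317,263)).items(): print(n,d[v-12:v+12,u-12:u+12].mean())
print(sign_off())
```

```text
weight 0.0
punches 0.050347222222222224
mallet 0.11284722222222222
block 0.0
copper 0.0
cup 0.0
the job is handed in; nothing more can be done
None
```

The brass blank is flush against the fence with its scribed line above the ledge's free end, and the job is handed in. I pushed it to the fence with both open fingertips on its long side. Then I pushed it along the fence from its trailing end with the fingers partly shut, and backed the hand clear. It took about 12.5 s of robot time.

**Last checks:**
- **Line:** it reads 0.239 in both views, against 0.2388–0.2394 for the ledge's end edge, so it is within about 1 mm.
- **Fence:** the near side is within 0.1 mm of where it was when pressed against the fence, and the blank is about 0.005 rad from parallel.
- **Hand:** clear of the ledge, with the TCP at z = 0.17 m.
- **Bystanders:** before/after pictures show no change at the weight, block, copper sheet or cup. A few pixels differ at the punches (5%) and mallet (11%). I put this down to the arm's changed shadow, since the hand never went near either, but I did not confirm it. The caliper was not in this check.

**Disagreement:** one contour fit of the near side gave 0.037 rad. It was a noisy fit across the tray and wood boundary. The fits to the near side over wood, the far side, the scribed line and the bounding rectangle all gave 0.005 rad or less, so I trusted those.

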